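Find the heavy canister by feel

ROBOT

A 6-joint arm with a two-finger parallel gripper is mounted at the origin on a cart in front of the work surface, level with it; the furniture and walls round the work are solid. World frame = base frame: x ahead of the robot, y to its left, z up, the work surface at z = 0. Lengths are in m, angles in rad, forces in N, time in s.
With the tool pointing down it reaches from about 0.275 to 0.825 m from the base axis. Payload 4.9 kg.
Tool frame: the origin (TCP) lies between the finger pads; the fingertips stand 19 mm ahead of it and the grasp point (between the pads) is the TCP; z points along the fingers, y is the line along which they close (so a half turn about z gives the same grasp; the last joint's range is limited). The gripper opens to 85 mm and grips with 20 to 120 N. Pads are 22 mm wide; open, the fingers measure 114 mm over their backs; the gripper's body (76 mm by 85 mm) begins 54 mm behind the grasp point. The pads swing forward as they close: fully open they stand 13 mm farther back than shut.
Start: joints at [-1.42, 0.326, -0.193, 1.052, 0, 1.437], TCP at [0.155, -0.528, 0.25] pointing down, gripper open.
Joint ranges: [-2.65, 2.65], [-0.97, 1.79], [-1.3, 1.35], [-1.93, 2.1], [-1.47, 1.37], [-3.14, 3.14]. Speed limits (rad/s): [2.57, 2.57, 3.14, 3.14, 3.14, 3.14].

INTERFACE

Orientations are given as a 3x3 rotation matrix whose columns are the frame's x, y, z axes.
In Python, from rig import * gives the robot as it stands. Calls block until the motion is done:
- move_to(position, orientation): joint-space move of the TCP to a pose.
- move_l(position, vel=0.15, ori=None, guard=None): straight line of the TCP; ori=None keeps the orientation; vel is the mean speed in m/s. With guard (N) it stops when the force on the tool has changed by that much, and returns True; else False.
- move_j(angles): joint-space move.
- command_gripper(opening): finger opening in m; the grip force is fixed at half the most; returns when the fingers have stopped.
- dwell(seconds).
- ik(position, orientation): joint angles nearest the present ones, or None.
- get_image(name): name is "side" or "top"; returns a dict with "img" (384x512x3 uint8, blue, green, red), "z_map" (384x512 float32, m along the optical axis (not along the pixel's ray), 0 where there is no reading), "fovy" (degrees; the focal length in pixels is half the picture's height over the tangent of half this angle, whatever the lens; pixels are square), "cx", "cy" (the principal point, pixels), "rvec" (rotation vector, rad) and "tvec" (3), from world to camera coordinates, as OpenCV has them. Camera axes: x right, y down, z forward; pixel columns grow to the right and rows downward; lengths in m; the calibration is good to about 2 mm. A picture is of the moment at which its call begins.
A pose or a line that the arm cannot do raises IKError and nothing moves.
- job_done(): hands the job in, once; it reports no verdict.
Readings, each from a call of its own:
- current_clock(): time.
- current_joint_pos(): joint angles.
- current_joint_velocities(): joint speeds.
- current_tau(): joint torques, N m.
- current_ee_pos(): TCP position.
- current_tool_rot(): TCP orientation.
- current_wrist_force(): force on the tool from outside, world axes, zero at the start.
- current_torque(): the same for the moment, N m.
- current_finger_gap(): finger opening in m.
Only numpy, scipy, OpenCV 4.12 (cv2) and the standard library are available. Lean on these libraries where they do the work, as an engineer would, in place of code of your own. Each camera call takes 0.05 s, during which the arm holds its last target. There are 200 camera calls.

TASK

One of the two round green lidded canisters has the steel baking weight in it; the other is nearly empty. Feel by lifting which is the heavy one and set it down upright, without dropping it, near the middle of the round wooden trivet. Leave the light one standing upright where it stood (put it back there if you lifted it).

Things in the scene. Friction and masses are not known exactly. Their poses are not given: they have to be found in the camera images.
- canister_a_center (a point): centre (42.5 mm above the underside; z up) of one of two identical round green canisters, 64 mm across, 85 mm tall to the tip of the 20 mm knob on the fixed lid. One weighs 0.46 to 0.62 kg in all, the other 0.17 to 0.27 kg; which is which cannot be seen. A spice jar stands 95 mm behind it (away from the robot). The bigger square green tin is neither.
- canister_b_center (a point): centre (42.5 mm above the underside; z up) of the other of two identical round green canisters, 64 mm across, 85 mm tall to the tip of the 20 mm knob on the fixed lid. One weighs 0.46 to 0.62 kg in all, the other 0.17 to 0.27 kg; which is which cannot be seen. A salt shaker stands 95 mm behind it (away from the robot). The bigger square green tin is neither.
- trivet_top (a point): centre of the upper face of a round wooden trivet, 150 mm across and 14 mm thick, fixed flat on the worktop; the point lies 14 mm above the worktop, z is up

How it is judged:
By the outcome, as a careful person would: the job done as asked, in the order asked, and still so for the second after the job is handed in, with the robot touching nothing.
It also fails if it takes over 51 s, if anything falls off the work surface, if the arm or the gripper's body presses on something with over 40 N, if the wrist force passes 120 N, or if a joint passes its speed limit or range.

## Working session

There is one attempt and no reset: what is moved stays moved. The work goes in short steps, each a Python script; the robot and the scene stay as the last script left them, time stands still between calls to the robot, and variables do not carry over. Pictures are saved under pics/ and viewed, on a budget of 10 in all, crops included, one or two more only if the job needs it, and the job is handed in when it is done.

```bash
mkdir -p pics; cat > h.py <<'E'
from rig import *
import numpy as np, cv2
def cam(n):
    d=get_image(n); d['R']=cv2.Rodrigues(np.array(d['rvec'],float))[0]; d['t']=np.array(d['tvec'],float).ravel()
    d['f']=192/np.tan(np.radians(d['fovy'])/2); return d
def pts(d):
    z=d['z_map']; v,u=np.mgrid[:384,:512]
    P=np.stack([(u-d['cx'])*z/d['f'],(v-d['cy'])*z/d['f'],z],-1)
    W=(P-d['t'])@d['R']; W[z==0]=np.nan; return W
def ray(d,u,v,h):
    r=np.array([(u-d['cx'])/d['f'],(v-d['cy'])/d['f'],1])@d['R']; c=-d['t']@d['R']
    return c+r*(h-c[2])/r[2]
E
python3 - <<'E'
from h import *
a=[]
for n in("top","side"):
    d=cam(n); cv2.imwrite(f"pics/{n}1.png",cv2.resize(d['img'],(800,600)) ); np.save(n+'1.npy',d,allow_pickle=True)
    print(n,-d['t']@d['R'],d['f'],d['cx'],d['cy'],(d['z_map']==0).mean())
print(current_clock(),current_tool_rot(),current_wrist_force())
E
```

```text
top [ 0.34923188 -0.03206455  0.91020463] 406.8659806274312 256.2590586133488 190.4266227795548 0.0038553873697916665
side [ 0.46228152 -0.81739078  0.39414064] 375.3473668661072 249.86117285935538 194.18020157777977 0.0038909912109375
0.1 [[ 9.59719283e-01  2.80960545e-01 -2.63558310e-04]
 [ 2.80960606e-01 -9.59718017e-01  1.57030436e-03]
 [ 1.88251911e-04 -1.58110088e-03 -9.99998732e-01]] [-0.24031245  0.11875719 -0.13824583]
```

View pics/top1.png

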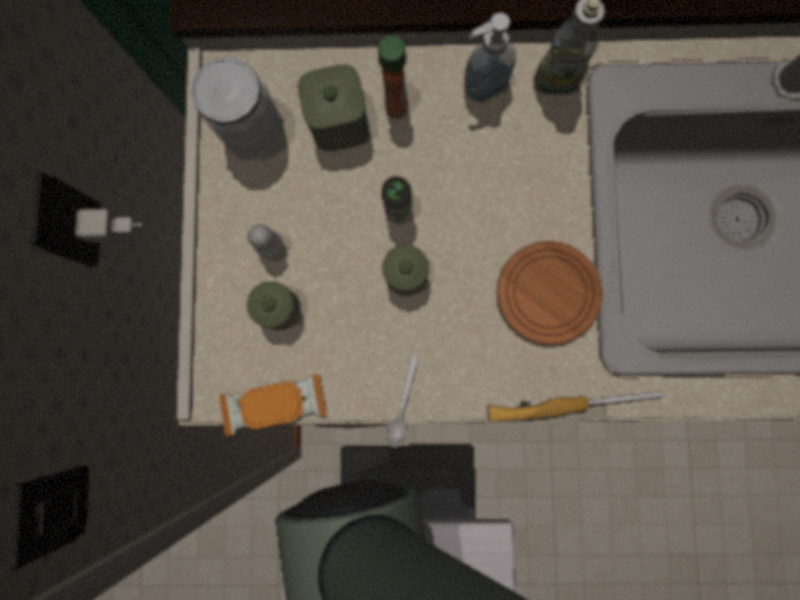

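View pics/side1.png

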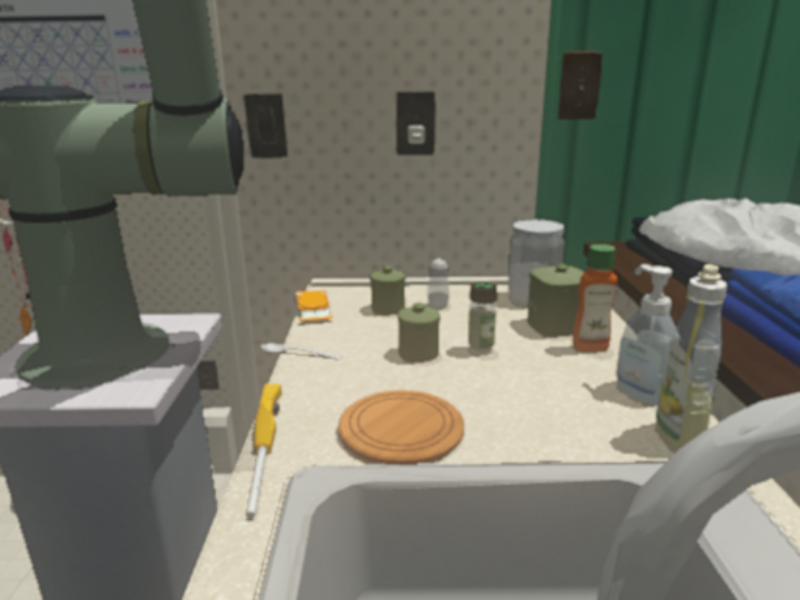

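The top view (800x600) shows canister B at (272,305) with the salt shaker behind it, canister A at (406,268) with the dark spice jar behind it, and the trivet at (550,293). Next I'll measure all three.

```bash
cat > m.py <<'E'
from h import *
def seg(n,d=None):
    d=d or cam(n); W=pts(d); hsv=cv2.cvtColor(d['img'],cv2.COLOR_BGR2HSV); return d,W,hsv
def blob(W,x,y,r,z0,z1):
    m=(np.hypot(W[...,0]-x,W[...,1]-y)<r)&(W[...,2]>z0)&(W[...,2]<z1)
    return m
def canister(d,W,x,y,base=0):
    # lid rim: surface 55..72 mm; circle round its pixels, ray onto the lid plane
    m=blob(W,x,y,.055,base+.055,base+.095).astype(np.uint8)
    z=W[m>0][:,2]; lid=np.median(z)
    c=max(cv2.findContours(m,cv2.RETR_EXTERNAL,cv2.CHAIN_APPROX_NONE)[0],key=cv2.contourArea)
    (u,v),r=cv2.minEnclosingCircle(c)
    P=W[m>0]; mid=(np.percentile(P[:,:2],2,0)+np.percentile(P[:,:2],98,0))/2
    return ray(d,u,v,lid)[:2],mid,lid,z.max(),r*2*(d['z_map'][m>0].mean())/d['f']
E
python3 - <<'E'
from m import *
d,W,h=seg("top",np.load('top1.npy',allow_pickle=True).item())
for nm,u,v in(("b",272,305),("a",406,268)):
    p=W[int(v*.64),int(u*.64)]; print(nm,p, *canister(d,W,p[0],p[1]))
p=W[int(293*.64),int(550*.64)]; print("worktop z",np.nanmedian(W[150:155,290:300,2]),"trivet",p)
m=((h[...,0]<18)&(h[...,1]>110)&(blob(W,p[0],p[1],.11,-.01,.04))).astype(np.uint8)
c=max(cv2.findContours(m,0,1)[0],key=cv2.contourArea); (u,v),(A,B),_=cv2.fitEllipse(c)
print(u,v,A*.9/d['f'],B*.9/d['f'],ray(d,u,v,.014), "jar/shaker",W[int(190*.64),int(397*.64)],W[int(238*.64),int(262*.64)])
ds,Ws,hs=seg("side",np.load('side1.npy',allow_pickle=True).item())
for u,v in((419,308),(388,268),(402,425)): print("side",Ws[int(v*.64),int(u*.64)])
E
```

```text
b [0.44578484 0.15769873 0.08292803] [0.44832172 0.16328039] [0.44893276 0.16377256] 0.06918616865448604 0.08787164240728218 0.06426349357883196
a [ 0.49289688 -0.01787933  0.08288297] [ 0.49491117 -0.01833826] [ 0.49508034 -0.0186085 ] 0.06917628671503559 0.08641552993666562 0.06311377107433111
worktop z 0.0002983405005641329 trivet [ 0.46574389 -0.22198864  0.0125411 ]
351.20654296875 187.2591552734375 0.14267134967094602 0.14565929213002593 [ 0.46500495 -0.21991373  0.014     ] jar/shaker [ 0.59266352 -0.00942035  0.10464604] [0.53515186 0.17225555 0.08808173]
side [ 0.4981799  -0.02872296  0.07873117]
side [0.45191657 0.16103415 0.08011105]
side [ 0.46936522 -0.23347506  0.01412379]
```

```bash
cat > g.py <<'E'
from m import *
import time
R=np.array([[1,0,0],[0,-1,0],[0,0,-1.]])
def fz(n=15):
    a=[]
    for _ in range(n): a.append(current_wrist_force()); dwell(.03)
    a=np.array(a); return a.mean(0).round(2),a.std(0).round(2)
E
python3 - <<'E'
from g import *
x,y=.495,-.0185
command_gripper(.085)
move_to([x,y,.16],R); dwell(.3)
b=fz(); print("base",b,current_ee_pos(),current_clock())
hit=move_l([x,y,.045],.12,guard=8); print("hit",hit,current_ee_pos())
if not hit:
    command_gripper(.0); print("gap",current_finger_gap(),current_wrist_force())
    move_l([x,y,.085],.08); dwell(.4)
    f=fz(); print("lift",f,"mass",(b[0]-f[0])[2]/9.81,current_finger_gap(),current_torque(),current_clock())
E
```

```text
base (array([0.08, 0.07, 0.14]), array([0.43, 0.52, 0.62])) [ 0.49500103 -0.01848847  0.16000776] 3.3333
hit False [ 0.495523   -0.01858531  0.0455337 ]
gap 0.060752743819481474 [-1.91096233  0.49953605  6.46067844]
lift (array([ 0.03, -0.05, -2.26]), array([0.4 , 0.38, 0.67])) mass 0.24464831804281342 0.060658512237076766 [0.04194358 0.00218724 0.05387626] 6.3417
```

A weighs about 0.245 kg, so it is the light one. I'll put it back, then lift B.

```bash
python3 - <<'E'
from g import *
x,y=.495,-.0185
move_l([x,y,.0455],.06,guard=6); print(current_ee_pos())
command_gripper(.085); print(current_finger_gap())
move_l([x,y,.17],.12)
x,y=.4485,.1635
move_to([x,y,.17],R); dwell(.3)
d,W,h=seg("top"); np.save('top2.npy',d,allow_pickle=True)
b=fz(); print("base",b,current_clock())
hit=move_l([x,y,.045],.12,guard=8); print("hit",hit,current_ee_pos())
if not hit:
    command_gripper(.0); print("gap",current_finger_gap(),current_wrist_force())
    move_l([x,y,.085],.08); dwell(.4)
    f=fz(); print("lift",f,"mass",(b[0]-f[0])[2]/9.81,current_finger_gap(),current_torque(),current_clock())
d=cam("side"); cv2.imwrite("pics/side2.png",cv2.resize(d['img'],(800,600)))
E
```

```text
[ 0.49403552 -0.01831405  0.04618136]
0.08508271598408179
base (array([-0.01, -0.19,  0.27]), array([0.38, 0.35, 0.49])) 14.225
hit False [0.44903165 0.16360814 0.04552006]
gap 0.060664335685718655 [-1.61083842  2.2667484   7.68080236]
lift (array([ 0.14,  0.17, -5.55]), array([0.54, 0.47, 0.44])) mass 0.5932721712538226 0.060676980597536824 [0.04474689 0.02100349 0.00945972] 17.325
```

View pics/side2.png

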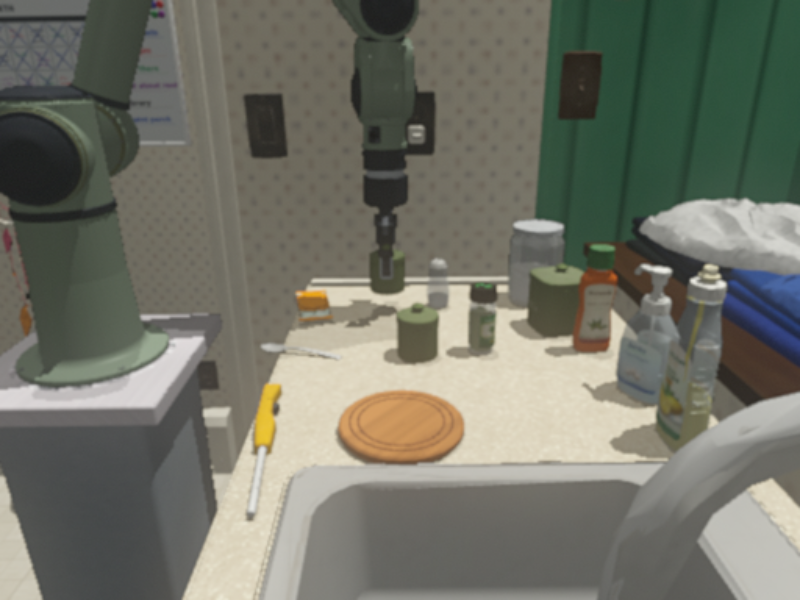

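B weighs about 0.593 kg, so it is the heavy one. A stands upright at (418,333), unchanged. Next I'll carry B to the trivet.

```bash
python3 - <<'E'
from g import *
move_l([.4485,.1635,.20],.15)
move_l([.465,-.220,.20],.2)
print("gap",current_finger_gap(),current_clock())
move_l([.465,-.220,.075],.12); dwell(.3)
hit=move_l([.465,-.220,.0575],.03,guard=5); print(hit,current_ee_pos(),current_wrist_force(),current_finger_gap())
dwell(.2); command_gripper(.085); print(current_finger_gap(),current_clock())
move_l([.465,-.220,.18],.12)
move_to([.30,-.42,.28],R); dwell(.2)
d,W,h=seg("top"); cv2.imwrite("pics/top3.png",cv2.resize(d['img'],(800,600)))
for n,x,y,z in(("heavy",.465,-.22,.014),("light",.495,-.0185,0)):
    try: print(n,*canister(d,W,x,y,z))
    except Exception as e: print(n,e)
d=cam("side"); cv2.imwrite("pics/side3.png",cv2.resize(d['img'],(800,600)))
print(current_clock(),current_wrist_force())
E
```

```text
Traceback (most recent call last):
rig.IKError: the arm cannot follow that straight line within its joint ranges
```

The straight carry line is not reachable, so nothing moved beyond the lift. I'll use a joint move, checking its size first.

```bash
python3 - <<'E'
from g import *
q0=np.array(current_joint_pos()); q=ik([.465,-.220,.20],R); print(q0.round(2),np.round(q,2) if q is not None else None)
if q is None or np.abs(np.array(q)-q0).max()>1.6: raise SystemExit("check")
move_to([.465,-.220,.20],R)
print("gap",current_finger_gap(),current_clock())
move_l([.465,-.220,.075],.12); dwell(.3)
hit=move_l([.465,-.220,.0575],.03,guard=5); print(hit,current_ee_pos(),current_wrist_force(),current_finger_gap())
dwell(.2); command_gripper(.085); print(current_finger_gap(),current_clock())
move_l([.465,-.220,.18],.12)
move_to([.30,-.42,.28],R); dwell(.2)
d,W,h=seg("top"); cv2.imwrite("pics/top3.png",cv2.resize(d['img'],(800,600)))
for n,x,y,z in(("heavy",.465,-.22,.014),("light",.495,-.0185,0)):
    try: print(n,*canister(d,W,x,y,z))
    except Exception as e: print(n,e)
d=cam("side"); cv2.imwrite("pics/side3.png",cv2.resize(d['img'],(800,600)))
print(current_clock(),current_wrist_force())
E
```

```text
[ 0.19  0.24 -0.46  0.88 -0.   -2.95] [-0.59  0.3  -0.36  0.91  0.    2.56]check
```

Joint 6 would wrap, so I'll let the tool turn with the base instead. The can is round, so its yaw doesn't matter.

```bash
python3 - <<'E'
from g import *
c,s=np.cos(-.78),np.sin(-.78); R2=np.array([[c,-s,0],[s,c,0],[0,0,1]])@R
q0=np.array(current_joint_pos()); q=ik([.465,-.220,.20],R2); print(np.round(q,2) if q is not None else None)
if q is None or np.abs(np.array(q)-q0).max()>1.2: raise SystemExit("check")
move_to([.465,-.220,.20],R2)
print("gap",current_finger_gap(),current_clock())
move_l([.465,-.220,.075],.12); dwell(.3)
hit=move_l([.465,-.220,.0575],.03,guard=5); print(hit,current_ee_pos(),current_wrist_force(),current_finger_gap())
dwell(.2); command_gripper(.085); print(current_finger_gap(),current_clock())
move_l([.465,-.220,.18],.12)
q=np.array(current_joint_pos()); q[0]-=.7; move_j(q); dwell(.2)
d,W,h=seg("top"); cv2.imwrite("pics/top3.png",cv2.resize(d['img'],(800,600)))
for n,x,y,z in(("heavy",.465,-.22,.014),("light",.495,-.0185,0)):
    try: print(n,*canister(d,W,x,y,z))
    except Exception as e: print(n,e)
d=cam("side"); cv2.imwrite("pics/side3.png",cv2.resize(d['img'],(800,600)))
print(current_clock(),current_ee_pos(),current_wrist_force())
E
```

```text
[-0.59  0.3  -0.36  0.91  0.   -2.95]
gap 0.060454923948450694 19.725
True [ 0.46483458 -0.21988829  0.06027366] [-0.80528943  0.71836148  4.70025963] 0.06069448594961341
0.08477234800225614 22.2917
heavy [ 0.46360197 -0.21991104] [ 0.46367649 -0.22025168] 0.08298828553238127 0.10049232292164356 0.06453367623439336
light [ 0.49328338 -0.01929838] [ 0.4939954  -0.01873176] 0.06911547432235061 0.08702343141989696 0.0632986432540292
25.075 [ 0.21448253 -0.46691763  0.17933439] [0.61591868 0.71136454 0.96393621]
```

View pics/top3.png

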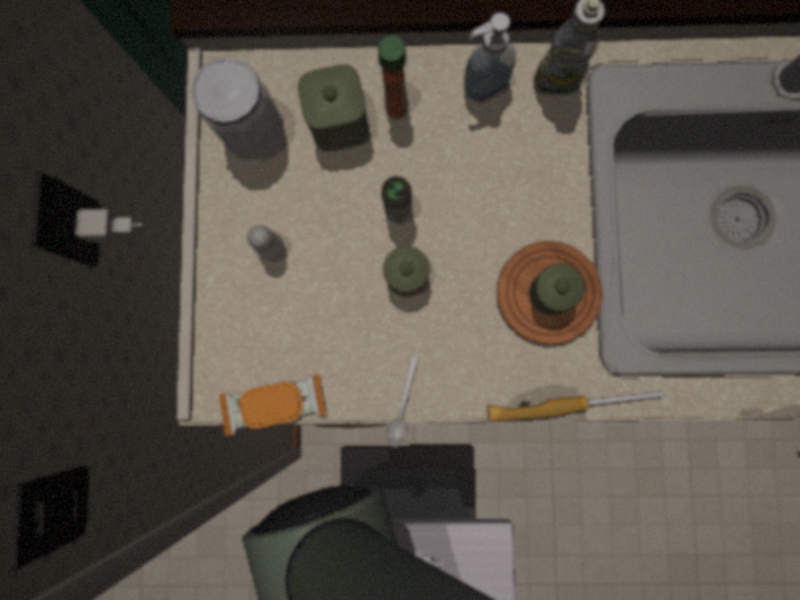

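View pics/side3.png

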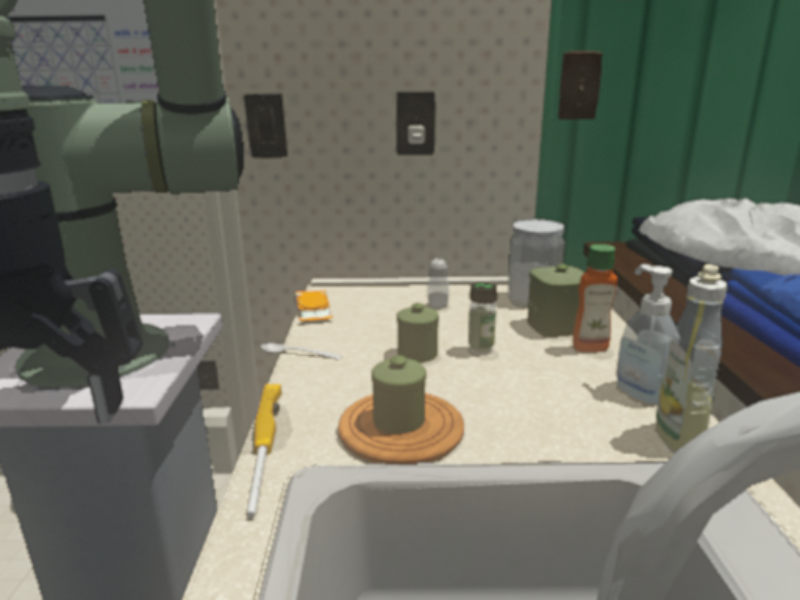

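The heavy canister stands upright mid-trivet: top view (558,288), side view (400,395). The light one is upright at its old place: top view (406,270). The arm is clear of everything.

```bash
python3 -c "
from rig import *
job_done()"
```

```text
the job is handed in; nothing more can be done
```

The heavy canister, B (salt shaker behind it), is standing upright on the trivet, and the light one, A, is back where it stood. I handed the job in just after 25 s on the robot's clock, against the 51 s limit.

- **Weighing:** canister A (spice jar behind it) came out at about 0.245 kg and B at about 0.593 kg, each within its stated range.
- **Heavy canister:** I lowered it until it touched the trivet, at about 5 N, before letting go. The last pictures put it about 1.5 mm from the trivet's measured centre, with its lid at the right height for standing upright.
- **Light canister:** it stands upright about 2 mm from where it was first measured, which is about as fine as the camera calibration allows.
- **Arm:** it was clear of everything at hand-in.

My first carry to the trivet did not go: the straight line was refused as out of joint range. A second plan would have swung the last joint most of the way round, so I stopped it before it moved. I then let the tool turn with the base. B stayed held throughout, and no final check failed or disagreed.

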